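# Swing the levelling jig a quarter turn with the ball in its dish

### The arm

A 6-joint arm with a two-finger parallel gripper is mounted at the origin on the work surface. World frame = base frame: x ahead of the robot, y to its left, z up, the work surface at z = 0. Lengths are in m, angles in degrees, forces in N, time in s.
With the tool pointing down it reaches from about 0.4 to 0.825 m from the base axis. Payload 7 kg.
Tool frame: the origin (TCP) lies at the very end of the fingers, on their centre line; the grasp point (between the pads) lies 19 mm behind it; z points along the fingers, y is the direction in which the jaws open and shut (so a half turn about z gives the same grasp; the last joint's range is limited). The gripper opens to 88 mm and grips with 3 to 60 N. Pads are 19 mm wide; open, the fingers measure 130 mm over their backs; the gripper's body (78 mm by 193 mm) begins 47 mm behind the grasp point.
Start: joints at [92.424, 20.546, 0.682, 0, -70.136, -16.507], TCP at [0.164, 0.655, 0.227] pointing down, gripper open.
Joint ranges: [-176.03, 176.03], [-82.01, 121.73], [-58.28, 71.71], [-173.87, 95.51], [-174.79, -0.11], [-173.66, 173.66]. Speed limits (degrees/s): [136.94, 136.94, 172.46, 180, 180, 180].

### API

Orientations are given as [roll, pitch, yaw] about the fixed x, y, z axes, in that order (R = Rz(yaw) Ry(pitch) Rx(roll)).
In Python, from plant import telemetry, optics, ctrl gives the robot as it stands.
- The arm moves only by the tool servo_tool, never from a script. Its argument "rows" is a list of rows, each a list of 3 entries, a list of its own where there are three numbers: the shift along the tool's x, y, z in m, then the turn, a rotation vector about the tool's x, y, z in units of 6 degrees (1.0 is 6 degrees), then the closure, from 0 (fully open) to 1 (shut). A call has 1 to 20 rows; each row shifts and turns the commanded pose from where the row before left it, along the tool's axes as they then stand; what a row does not reach is not made up. A row lasts 1/12 s, in which the tool goes at most 41.7 mm and 7.16 degrees, less where a joint would pass 70% of its speed; a pose out of reach is approached as far as the arm can. A call is refused whole if a number of a shift passes 0.0417 or a number of a turn 1, either way. A call with a gripper value outside its range is refused whole. The fingers move at their own pace and stop on an object; the grip force is fixed at half the most. Time passes only in rows, so rows that do not move let the fingers close. It gives the time, the measured TCP pose, the force and the opening at its end, in the units of the state.
- telemetry.get_obs(): the state, without advancing time (a new reading comes with each control period).
- optics.snapshot(name): name is "scene" or "top"; returns the picture (420x560x3 uint8, red, green, blue); there is no depth.
- optics.camera_info(name): a dict with "mtx" (3x3 intrinsics, pixels), "D" ([k1, k2, p1, p2, k3] as OpenCV has them; the pictures are not rectified), "rvec" (rotation vector, rad) and "tvec" (3), from world to camera coordinates, as OpenCV has them. Camera axes: x right, y down, z forward; pixel columns grow to the right and rows downward; lengths in m; the calibration is good to about 2 mm. A picture is of the moment at which its call begins. camera_info takes no time and is no camera call.
- ctrl.close_job(): hands the job in, once; it reports no verdict.
The state is a dict: "clock": time; "joint_pos": joint angles; "qvel": joint speeds; "tau": joint torques, N m; "tool_pos": TCP position; "orientation": TCP orientation; "force": force on the tool from outside, world axes, zero at the start; "moment": the same for the moment, N m; "opening": finger opening in m.
Only numpy, scipy, OpenCV 4.12 (cv2) and the standard library are available. Lean on these libraries where they do the work, as an engineer would, in place of code of your own. Each camera call takes 0.05 s, during which the arm holds its last target.

### The job

For the flight controller's level calibration, take the steel ball out of its bowl, set it down gently in the middle of the shallow round dish on the levelling jig and let go of it. Then take the jig by its upright square handle, lift it straight up about 8 cm off its stand, and only then turn it a quarter turn anticlockwise (seen from above) about its handle, keeping it over the stand and level the whole time so that the loose ball stays in the middle of the dish. Finish holding the jig up there, still and level, without putting it down or letting go, and leave the other things on the table where they are.

Things in the scene. Friction and masses are not known exactly. Their poses are not given: they have to be found in the camera images.
- ball_center (a point): centre of the polished steel ball, 36 mm in diameter, about 190 g. At the start it rests on a low collar (31 mm across, 3 mm high, with a hole) in the middle of the floor of one of two like wooden bowls; the ball centre is then about 23 mm above the table
- bowl: the wooden bowl that holds the ball, fixed to the table; 126 mm across its rim, 32 mm high, wall 4 mm, floor 5 mm thick; the inside is 104 mm across at the floor. Origin: centre of its underside, on the table
- jig_handle (a point): point on the axis of the levelling jig's upright square wooden handle, 60 mm above the jig's underside. The handle is 22 x 22 mm in section, its sides parallel to the jig's x and y, and reaches from the plate up to 85 mm above the underside. Axes: the jig's, x towards the dish, z up
- jig_dish (a point): the lowest point of the grey round dish, 60 mm from the handle axis along the jig's +x, 6 mm above the jig's underside. The dish is a shallow cone, 80 mm across inside, rising at 10 degrees to a rim 7 mm above this point; the ball resting in it has its centre 18 mm above this point, and rolls off centre if the jig is tilted or jerked. Axes: the jig's
- jig: the levelling jig, about 0.45 kg, loose on its stand, balanced near the handle when the ball is in the dish: an aluminium plate 195 x 90 x 5 mm, handle in the middle, grey dish on the +x side, a flight controller on a dark block (50 x 50 mm, top 27 mm above the underside) 60 mm to the -x side. Origin: on the handle axis, at the underside; x towards the dish, z up
- stand: the chrome soldering stand base on which the jig lies: a heavy block 120 x 80 x 25 mm, fixed. Origin: centre of its underside, on the table; at the start its x axis is the jig's x axis and the jig's handle stands over its centre
- stand_ahead (a point): a point 100 mm from the stand's centre along the stand's +x, at the height of its top (25 mm above the table): the direction in which the dish points at the start
- bowl_b: the other wooden bowl, alike but without the ball, fixed; origin: centre of its underside
- bell: small dark motor bell, 28 mm across and 26 mm high, loose, lying in the other bowl; to be left alone. Origin: centre of its underside
- frame_arm: white plastic drone frame arm, 194 mm long along its x, up to 38 mm wide, 6 mm thick, loose on the table; to be left alone. Origin: on its underside, near the middle
- motor_mount: navy aluminium motor mount with four lugs, 72 mm across, 23 mm high, loose on the table; to be left alone. Origin: centre of its underside
- battery_cover: smoky acrylic battery cover, 70 x 40 x 23 mm, loose on the table; to be left alone. Origin: centre of its underside
- screwdriver: screwdriver 170 mm long lying along its x, loose on the table; to be left alone. Origin: centre of its underside
Things that resemble listed ones, but are neither listed nor needed, are in the scene too. Leave any pink, purple or red look-alike of the part that bears ball_center alone.

How it is judged:
By the outcome, as a careful person would: the job done as asked, in the order asked, and still so for the second after the job is handed in, while the arm keeps its last pose, push and grip.
It also fails if it takes over 54 s, if anything falls off the work surface, if the arm or the gripper's body presses on something with over 40 N, if the wrist force passes 120 N, or if a joint passes its speed limit or range.

## Working session

There is one attempt and no reset: what is moved stays moved. The work goes in short steps, Python scripts to look and compute and a tool call to move; the robot and the scene stay as the last step left them, time stands still between calls to the robot, and variables do not carry over. Pictures are saved under pics/ and viewed, and the job is handed in when it is done.

Besides the shell and the picture viewer there is one more tool, called after ">>>" as name([rows], argument=value, ...), one row to a line, values as JSON. servo_tool: Moves the arm, as the interface text tells. Its arguments: {"type":"object","properties":{"rows":{"type":"array"}},"required":["rows"]}

```bash
mkdir -p pics; ls; python3 - <<'E'
from plant import telemetry, optics, ctrl
import cv2
for n in("scene","top"):
    im=optics.snapshot(n); cv2.imwrite(f"pics/{n}0.png",im[...,::-1]); print(n,optics.camera_info(n))
print(telemetry.get_obs())
E
```

```text
pics
scene {'mtx': array([[517.06742504,   0.        , 283.20793817],
       [  0.        , 517.06742504, 213.42043788],
       [  0.        ,   0.        ,   1.        ]]), 'D': array([-0.11433696,  0.        ,  0.        ,  0.        ,  0.        ]), 'rvec': array([ 2.23593083,  1.22312011, -0.42296023]), 'tvec': array([-0.29242365, -0.30529577,  1.58252458])}
top {'mtx': array([[495.4513607 ,   0.        , 283.39399399],
       [  0.        , 495.4513607 , 214.77178007],
       [  0.        ,   0.        ,   1.        ]]), 'D': array([-0.16475657,  0.        ,  0.        ,  0.        ,  0.        ]), 'rvec': array([ 2.18132361, -2.19860136,  0.06196367]), 'tvec': array([0.01527161, 0.51841419, 1.51919935])}
{'clock': 0.1, 'joint_pos': array([ 9.24255261e+01,  2.05878964e+01,  6.36325660e-01, -1.58851994e-02,
       -7.01347273e+01, -1.65066284e+01]), 'qvel': array([ 0.03664134, -0.10425767,  0.14911344,  0.01536779,  0.01532584,
       -0.00058937]), 'tau': array([-1.16607400e-03, -5.84166813e+01,  2.93748307e+01,  7.01554969e+00,
        1.01619173e-02, -5.36601419e-05]), 'tool_pos': array([0.16415927, 0.65427032, 0.22569532]), 'orientation': array([ 1.79913015e+02, -1.02033252e-02, -1.40865037e+01]), 'force': array([0.79732586, 1.22403205, 0.28671122]), 'moment': array([0.02330352, 0.03799876, 0.01334596]), 'opening': 0.08759636769585653}
```

View pics/scene0.png

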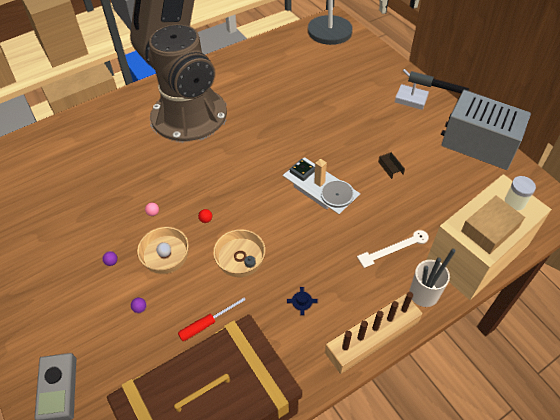

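View pics/top0.png

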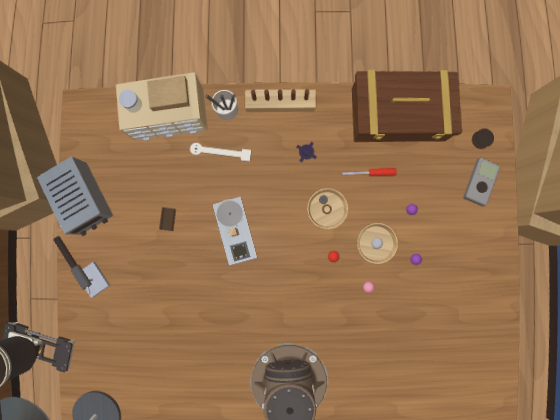

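The steel ball is the grey sphere in the bowl at scene (164,250) / top (377,243). Other candidates:
- pink at top (368,287)
- red at (333,256)
- purple at (412,209) and (416,259)
- the dark bell in the other bowl at (323,200)

By the description it is the grey one. The jig is at top (234,231), with its dish at (230,213). I'll check these in close crops.

```bash
cat > h.py <<'E'
import numpy as np, cv2
from plant import telemetry, optics, ctrl
def ray(n,uv):
    c=optics.camera_info(n); R=cv2.Rodrigues(c["rvec"])[0]
    p=cv2.undistortPoints(np.array([[uv]],float),c["mtx"],c["D"])[0,0]
    return -R.T@c["tvec"], R.T@np.array([p[0],p[1],1])
def at(n,uv,z):
    o,d=ray(n,uv); return o+d*(z-o[2])/d[2]
def tri(a,b):
    o1,d1=ray("scene",a);o2,d2=ray("top",b)
    s=np.linalg.lstsq(np.c_[d1,-d2],o2-o1,rcond=None)[0]
    p,q=o1+d1*s[0],o2+d2*s[1]; return (p+q)/2,np.linalg.norm(p-q)
def proj(n,P):
    c=optics.camera_info(n); return cv2.projectPoints(np.array(P,float).reshape(-1,1,3),c["rvec"],c["tvec"],c["mtx"],c["D"])[0][:,0]
E
python3 - <<'E'
import cv2,numpy as np
a=cv2.imread("pics/scene0.png");b=cv2.imread("pics/top0.png")
f=lambda i,x,y,w,h,s:cv2.resize(i[y:y+h,x:x+w],None,fx=s,fy=s,interpolation=cv2.INTER_CUBIC)
cv2.imwrite("pics/c1.png",np.hstack([f(b,200,180,80,100,5),f(b,340,193,80,100,5)]))
cv2.imwrite("pics/c2.png",np.hstack([f(a,275,145,90,80,4),f(a,120,210,90,80,4)]))
E
```

```text
(no output)
```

View pics/c1.png

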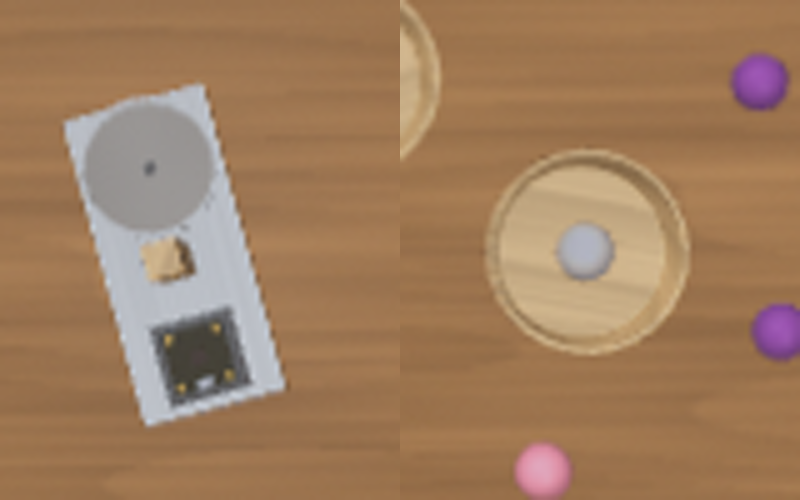

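View pics/c2.png

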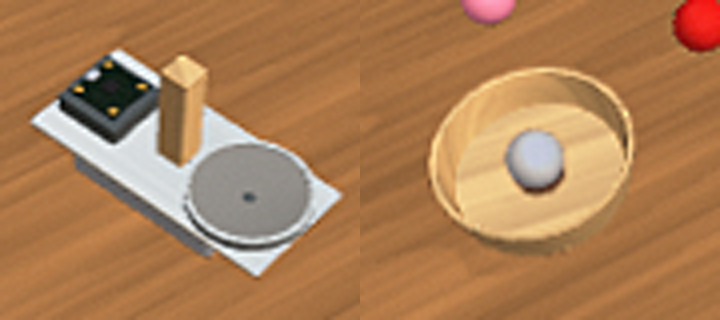

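```bash
python3 - <<'E'
from h import *
np.set_printoptions(precision=4,suppress=True)
T=lambda x,y:(200+x/5-.4,180+y/5-.4)
S=lambda x,y:(275+x/4-.4,145+y/4-.4)
d=T(149,168)
ds=S(249,197)
print("dish",at("top",d,.031),at("scene",ds,.031),tri(ds,d))
bt=(376.6,242.8);bs=(163.35,249.4)
print("ball",at("top",bt,.023),at("scene",bs,.023),tri(bs,bt))
C=np.array([at("top",T(*p),.030) for p in[(65,122),(204,86),(285,388),(147,425)]]);print(C,C.mean(0))
Cs=np.array([at("scene",S(*p),.030) for p in[(342,196),(260,276),(30,122),(119,50)]]);print(Cs,Cs.mean(0))
for C in(C,):
    v=(C[0]+C[1]-C[2]-C[3])/2;print(np.linalg.norm(v),np.degrees(np.arctan2(v[1],v[0])))
v=(Cs[0]+Cs[1]-Cs[2]-Cs[3])/2;print(np.linalg.norm(v),np.degrees(np.arctan2(v[1],v[0])))
print("bowlcentre",at("top",(340+(588-400)/5-.4,193+251/5-.4),.032))
print("handletop scene",at("scene",S(186,71),.11), "top",at("top",T(163,259),.11))
E
```

```text
dish [0.5238 0.177  0.031 ] [0.5235 0.18   0.031 ] (array([0.5242, 0.1778, 0.0331]), np.float64(0.0023517559224031817))
ball [ 0.429  -0.2761  0.023 ] [ 0.4299 -0.274   0.023 ] (array([ 0.4294, -0.2751,  0.0231]), np.float64(0.002249632937163241))
[[0.5527 0.2292 0.03  ]
 [0.5742 0.1431 0.03  ]
 [0.3883 0.0941 0.03  ]
 [0.3662 0.1789 0.03  ]] [0.4703 0.1613 0.03  ]
[[0.5552 0.2322 0.03  ]
 [0.5789 0.1484 0.03  ]
 [0.3903 0.0954 0.03  ]
 [0.368  0.1824 0.03  ]] [0.4731 0.1646 0.03  ]
0.19268063604564378 14.939625957115773
0.1948010670639671 15.3088945053547
bowlcentre [ 0.429  -0.2763  0.032 ]
handletop scene [0.4676 0.1645 0.11  ] top [0.4657 0.1601 0.11  ]
```

Ball ≈ (0.4295, −0.275, 0.023) m: 0.51 m reach, and the height agrees with the given 23 mm. The jig handle is at about (0.467, 0.1625) with yaw about 15°, and the dish at about (0.525, 0.178). The plate measures 193–195 mm against the given 195.

Plan:
- Tool yaw −165°, with the jaws along the jig's y. This leaves joint 6 room for the quarter turn.
- Opening about 50 mm, to fit inside the bowl.
- TCP 8 mm below the ball centre, so the finger ends clear the dish rim.

>>> servo_tool([
  [[0.0218,0.0179,0],[0,0,0],0.43],
  [[0.0218,0.0179,0],[0,0,0],0.43],
  [[0.0218,0.0179,0],[0,0,0],0.43],
  [[0.0218,0.0179,0],[0,0,0],0.43],
  [[0.0218,0.0179,0],[0,0,0],0.43],
  [[0.0218,0.0179,0],[0,0,0],0.43],
  [[0.0218,0.0179,0],[0,0,0],0.43],
  [[0.0218,0.0179,0],[0,0,0],0.43],
  [[0.0218,0.0179,0],[0,0,0],0.43],
  [[0.0218,0.0179,0],[0,0,0],0.43],
  [[0.0218,0.0179,0],[0,0,0],0.43],
  [[0.0218,0.0179,0],[0,0,0],0.43],
  [[0.0218,0.0179,0],[0,0,0],0.43],
  [[0.0218,0.0179,0],[0,0,0],0.43],
  [[0.0218,0.0179,0],[0,0,0],0.43],
  [[0.0218,0.0179,0],[0,0,0],0.43],
  [[0.0218,0.0179,0],[0,0,0],0.43],
  [[0.0218,0.0179,0],[0,0,0],0.43],
  [[0.0218,0.0179,0],[0,0,0],0.43],
  [[0.0218,0.0179,0],[0,0,0],0.43],
])

```text
clock: 1.77
tool_pos: [0.5005, 0.2, 0.2264]
orientation: [180.0, 0.0, -14.1]
force: [-0.1, 0.4, -0.1]
opening: 0.05
```

>>> servo_tool([
  [[0,0,0],[0,0,1],0.43],
  [[0,0,0],[0,0,1],0.43],
  [[0,0,0],[0,0,1],0.43],
  [[0,0,0],[0,0,1],0.43],
  [[0,0,0],[0,0,1],0.43],
  [[0,0,0],[0,0,1],0.43],
  [[0,0,0],[0,0,1],0.43],
  [[0,0,0],[0,0,1],0.43],
  [[0,0,0],[0,0,1],0.43],
  [[0,0,0],[0,0,1],0.43],
  [[0,0,0],[0,0,1],0.43],
  [[0,0,0],[0,0,1],0.43],
  [[0,0,0],[0,0,1],0.43],
  [[0,0,0],[0,0,1],0.43],
  [[0,0,0],[0,0,1],0.43],
  [[0,0,0],[0,0,1],0.43],
  [[0,0,0],[0,0,1],0.43],
  [[0,0,0],[0,0,1],0.43],
  [[0,0,0],[0,0,1],0.43],
  [[0,0,0],[0,0,1],0.43],
])

```text
clock: 3.43
tool_pos: [0.4998, 0.2012, 0.2262]
orientation: [180.0, -0.0, -134.4]
force: [-0.3, 0.1, -0.6]
opening: 0.0497
```

>>> servo_tool([
  [[0,0,0],[0,0,1],0.43],
  [[0,0,0],[0,0,1],0.43],
  [[0,0,0],[0,0,1],0.43],
  [[0,0,0],[0,0,1],0.43],
  [[0,0,0],[0,0,1],0.43],
  [[0,0,0],[0,0,0.15],0.43],
  [[0,0,0],[0,0,0],0.43],
])

```text
clock: 4.02
tool_pos: [0.4999, 0.2013, 0.2263]
orientation: [-180.0, -0.0, -164.9]
force: [0.3, -0.3, 0.3]
opening: 0.0502
```

```bash
python3 - <<'E'
from h import *
o=telemetry.get_obs()
for k in("clock","joint_pos","tool_pos","orientation","force","opening"):print(k,np.round(o[k],4))
E
```

```text
clock 4.0167
joint_pos [ 4.277700e+01  7.751900e+00 -1.651170e+01 -5.300000e-03 -6.576510e+01
 -1.176554e+02]
tool_pos [0.4999 0.2013 0.2263]
orientation [-1.799910e+02 -2.770000e-02 -1.648806e+02]
force [ 0.295  -0.2572  0.2566]
opening 0.0502
```

>>> servo_tool([
  [[0.012,-0.0276,0],[0,0,0],0.43],
  [[0.012,-0.0276,0],[0,0,0],0.43],
  [[0.012,-0.0276,0],[0,0,0],0.43],
  [[0.012,-0.0276,0],[0,0,0],0.43],
  [[0.012,-0.0276,0],[0,0,0],0.43],
  [[0.012,-0.0276,0],[0,0,0],0.43],
  [[0.012,-0.0276,0],[0,0,0],0.43],
  [[0.012,-0.0276,0],[0,0,0],0.43],
  [[0.012,-0.0276,0.01],[0,0,0],0.43],
  [[0.012,-0.0276,0.01],[0,0,0],0.43],
  [[0.012,-0.0276,0.02],[0,0,0],0.43],
  [[0.012,-0.0276,0.02],[0,0,0],0.43],
  [[0.012,-0.0276,0.02],[0,0,0],0.43],
  [[0.012,-0.0276,0.02],[0,0,0],0.43],
  [[0.012,-0.0276,0.02],[0,0,0],0.43],
  [[0.012,-0.0276,0.02],[0,0,0],0.43],
  [[0,0,0],[0,0,0],0.43],
  [[0,0,0],[0,0,0],0.43],
])

```text
clock: 5.52
tool_pos: [0.4275, -0.2761, 0.085]
orientation: [179.9, -0.2, -165.0]
force: [0.4, -0.3, 0.4]
opening: 0.0494
```

```bash
python3 - <<'E'
from h import *
a=optics.snapshot("scene")[...,::-1];b=optics.snapshot("top")[...,::-1]
o=telemetry.get_obs()
for k in("joint_pos","tool_pos","orientation","opening"):print(k,np.round(o[k],4))
f=lambda i,x,y,w,h,s:cv2.resize(i[y:y+h,x:x+w],None,fx=s,fy=s,interpolation=cv2.INTER_CUBIC)
cv2.imwrite("pics/c3.png",np.hstack([f(a,110,180,100,120,4),f(b,330,190,100,120,4)]))
E
```

```text
joint_pos [-1.05309e+01  1.31267e+01 -3.05066e+01  9.60000e-03 -4.63626e+01
 -6.43739e+01]
tool_pos [ 0.4292 -0.2749  0.0868]
orientation [-1.799919e+02  8.000000e-04 -1.648982e+02]
opening 0.0497
```

View pics/c3.png

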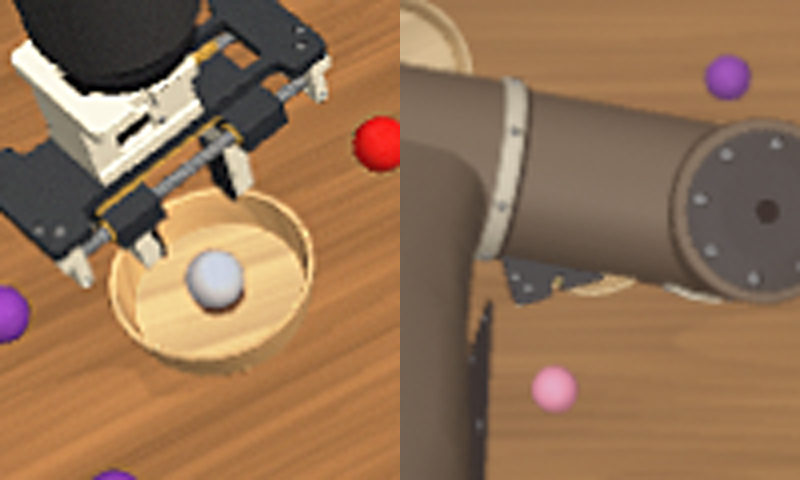

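The scene crop shows the fingers straddling the ball, at about (147,245) and (237,165) in the crop with the ball at (215,280), so the descent can go ahead.

>>> servo_tool([
  [[0,0,0.01],[0,0,0],0.43],
  [[0,0,0.01],[0,0,0],0.43],
  [[0,0,0.01],[0,0,0],0.43],
  [[0,0,0.01],[0,0,0],0.43],
  [[0,0,0.01],[0,0,0],0.43],
  [[0,0,0.006],[0,0,0],0.43],
  [[0,0,0.004],[0,0,0],0.43],
  [[0,0,0],[0,0,0],0.43],
  [[0,0,0],[0,0,0],0.43],
])

```text
clock: 6.37
tool_pos: [0.429, -0.2749, 0.0264]
orientation: [180.0, -0.0, -165.0]
force: [-0.3, 0.6, 0.3]
opening: 0.0498
```

```bash
python3 - <<'E'
from h import *
a=optics.snapshot("scene")[...,::-1]
o=telemetry.get_obs()
for k in("tool_pos","orientation","opening","force"):print(k,np.round(o[k],4))
# fingertip centre prediction
print(proj("scene",[[.4295,-.275,.023]]))
f=lambda i,x,y,w,h,s:cv2.resize(i[y:y+h,x:x+w],None,fx=s,fy=s,interpolation=cv2.INTER_CUBIC)
cv2.imwrite("pics/c4.png",f(a,120,200,90,80,8))
E
```

```text
tool_pos [ 0.4292 -0.275   0.0267]
orientation [-1.799878e+02  8.300000e-03 -1.649753e+02]
opening 0.0498
force [-0.7355  0.2248 -0.0677]
[[162.92597978 249.46046647]]
```

View pics/c4.png

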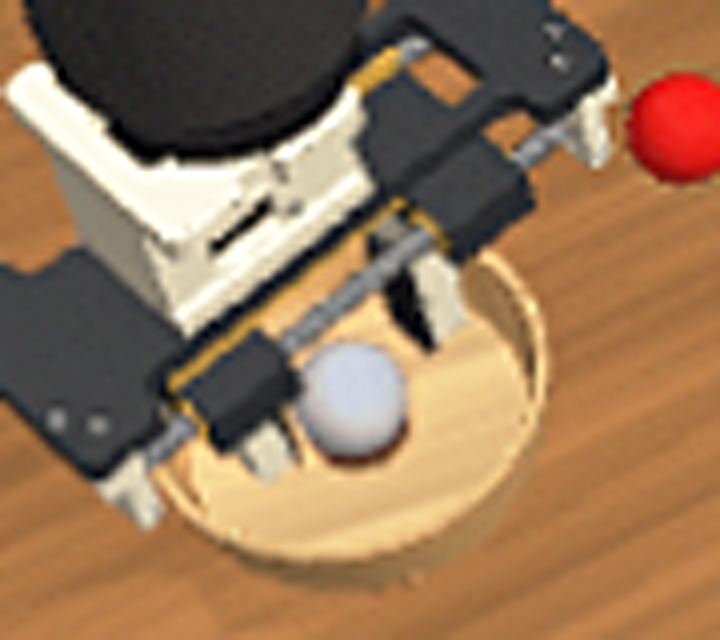

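The ball sits midway between the finger tips, whose mid-point is at crop (348,398) with the ball at (353,398). I'll go down the last 12 mm and close.

>>> servo_tool([
  [[0,0,0.006],[0,0,0],0.43],
  [[0,0,0.006],[0,0,0],0.43],
  [[0,0,0],[0,0,0],0.43],
  [[0,0,0],[0,0,0],0.6],
  [[0,0,0],[0,0,0],0.8],
  [[0,0,0],[0,0,0],0.8],
  [[0,0,0],[0,0,0],0.8],
  [[0,0,0],[0,0,0],0.8],
  [[0,0,0],[0,0,0],0.8],
  [[0,0,0],[0,0,0],0.8],
])

```text
clock: 7.25
tool_pos: [0.4292, -0.275, 0.0147]
orientation: [-180.0, 0.0, -165.0]
force: [0.2, -1.1, 1.4]
opening: 0.0343
```

>>> servo_tool([
  [[0,0,-0.002],[0,0,0],0.8],
  [[0,0,-0.004],[0,0,0],0.8],
  [[0,0,-0.008],[0,0,0],0.8],
  [[0,0,-0.01],[0,0,0],0.8],
  [[0,0,-0.015],[0,0,0],0.8],
  [[0,0,-0.015],[0,0,0],0.8],
  [[0,0,-0.015],[0,0,0],0.8],
  [[0,0,-0.015],[0,0,0],0.8],
  [[0,0,-0.015],[0,0,0],0.8],
  [[0,0,-0.01],[0,0,0],0.8],
  [[0,0,0],[0,0,0],0.8],
  [[0,0,0],[0,0,0],0.8],
])

```text
clock: 8.25
tool_pos: [0.4292, -0.2749, 0.1242]
orientation: [-180.0, 0.1, -165.0]
force: [-0.0, 0.9, -2.5]
opening: 0.0348
```

```bash
python3 - <<'E'
from h import *
a=optics.snapshot("scene")[...,::-1]
o=telemetry.get_obs()
for k in("tool_pos","orientation","opening","force"):print(k,np.round(o[k],4))
p=o["tool_pos"].copy();p[2]+=.008;print(proj("scene",[p]))
f=lambda i,x,y,w,h,s:cv2.resize(i[y:y+h,x:x+w],None,fx=s,fy=s,interpolation=cv2.INTER_CUBIC)
cv2.imwrite("pics/c5.png",f(a,110,160,90,110,5))
E
```

```text
tool_pos [ 0.4287 -0.2747  0.1233]
orientation [ 1.799785e+02  4.400000e-03 -1.649974e+02]
opening 0.0347
force [-0.526   0.0805 -2.2046]
[[153.55090914 223.22049057]]
```

View pics/c5.png

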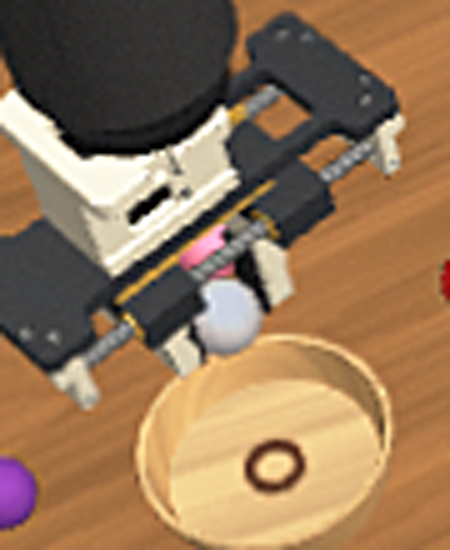

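```bash
python3 - <<'E'
from h import *
def fit(path,x,y,r=12):
    im=cv2.imread(path).astype(int)
    return im
a=optics.snapshot("scene")[...,::-1].copy()
cv2.imwrite("pics/s6.png",a)
for im,(cx,cy) in((cv2.imread("pics/scene0.png"),(163,249)),(a,(155,223))):
    hsv=cv2.cvtColor(im,cv2.COLOR_BGR2HSV); 
    m=((hsv[...,1]<60)&(hsv[...,2]>90)).astype(np.uint8)
    b=im.astype(int); m=((b[...,0]>=b[...,2]-2)&(b[...,2]>70)).astype(np.uint8)
    w=m[cy-11:cy+12,cx-11:cx+12]
    print("\n".join("".join(".#"[v] for v in r) for r in w))
o=telemetry.get_obs();p=o["tool_pos"]
y=np.radians(-165);X=np.array([np.cos(y),np.sin(y),0]);Y=np.array([np.sin(y),-np.cos(y),0])
b=p+[0,0,.008]
print(proj("scene",[b,b+.005*X,b+.005*Y,b+[0,0,.005]]))
print(proj("scene",[[.4295,-.275,.023],[.4295,-.274,.023]]))
E
```

```text
.......................
.......................
.......................
.......................
.......................
.........#####.........
........########.......
........#########......
........#########......
.....#..##########.....
.....#..##########.....
.....#..##########.....
.....#...########......
.....#....######.......
............#..........
......#................
.......#...............
........#..............
.......................
.......................
.......................
.......................
.......................
.......##.#............
......##.#.............
....##..#..............
....#..................
.....##....##..........
........######.........
.......########........
......##########.......
.......#########.......
.......##########......
......###########......
.......#########.......
........########.......
.........######........
................#......
.......................
...............#.......
........#.#.#..........
.......................
.......................
.......................
.......................
.......................
[[153.56098624 223.25248969]
 [152.19888826 222.06326724]
 [155.25500835 221.94015561]
 [153.09869005 221.96364644]]
[[162.92597978 249.46046647]
 [163.29534324 249.27585312]]
```

>>> servo_tool([
  [[-0.0062,0.0121,-0.003],[0,0,0],0.8],
  [[-0.0124,0.0243,-0.003],[0,0,0],0.8],
  [[-0.0124,0.0243,-0.003],[0,0,0],0.8],
  [[-0.0124,0.0243,-0.003],[0,0,0],0.8],
  [[-0.0124,0.0243,-0.003],[0,0,0],0.8],
  [[-0.0124,0.0243,-0.003],[0,0,0],0.8],
  [[-0.0124,0.0243,-0.003],[0,0,0],0.8],
  [[-0.0124,0.0243,-0.003],[0,0,0],0.8],
  [[-0.0124,0.0243,-0.003],[0,0,0],0.8],
  [[-0.0124,0.0243,-0.003],[0,0,0],0.8],
  [[-0.0124,0.0243,0],[0,0,0],0.8],
  [[-0.0124,0.0243,0],[0,0,0],0.8],
  [[-0.0124,0.0243,0],[0,0,0],0.8],
  [[-0.0124,0.0243,0],[0,0,0],0.8],
  [[-0.0124,0.0243,0],[0,0,0],0.8],
  [[-0.0124,0.0243,0],[0,0,0],0.8],
  [[-0.0124,0.0243,0],[0,0,0],0.8],
  [[-0.0062,0.0121,0],[0,0,0],0.8],
  [[0,0,0],[0,0,0],0.8],
  [[0,0,0],[0,0,0],0.8],
])

```text
clock: 10.02
tool_pos: [0.525, 0.1787, 0.1522]
orientation: [-180.0, -0.1, -164.9]
force: [-0.2, -1.1, -2.1]
opening: 0.0344
```

>>> servo_tool([
  [[0,0,0.008],[0,0,0],0.8],
  [[0,0,0.012],[0,0,0],0.8],
  [[0,0,0.012],[0,0,0],0.8],
  [[0,0,0.012],[0,0,0],0.8],
  [[0,0,0.012],[0,0,0],0.8],
  [[0,0,0.012],[0,0,0],0.8],
  [[0,0,0.012],[0,0,0],0.8],
  [[0,0,0.006],[0,0,0],0.8],
  [[0,0,0],[0,0,0],0.8],
  [[0,0,0],[0,0,0],0.8],
  [[0,0,0],[0,0,0],0.8],
])

```text
clock: 10.93
tool_pos: [0.526, 0.1784, 0.0681]
orientation: [180.0, 0.0, -165.0]
force: [-0.3, 0.1, -1.9]
opening: 0.0344
```

```bash
python3 - <<'E'
from h import *
a=optics.snapshot("scene")[...,::-1];b=optics.snapshot("top")[...,::-1]
o=telemetry.get_obs()
for k in("joint_pos","tool_pos","orientation","opening","force"):print(k,np.round(o[k],4))
p=o["tool_pos"].copy();p[2]+=.008;print(proj("scene",[p]),proj("top",[p]))
f=lambda i,x,y,w,h,s:cv2.resize(i[y:y+h,x:x+w],None,fx=s,fy=s,interpolation=cv2.INTER_CUBIC)
cv2.imwrite("pics/c7.png",np.hstack([f(a,280,130,90,100,5),f(b,190,180,60,100,5)]))
E
```

```text
joint_pos [ 3.896710e+01  1.830360e+01 -2.597180e+01  7.600000e-03 -4.565110e+01
 -1.139604e+02]
tool_pos [0.526  0.1787 0.0683]
orientation [ 1.799752e+02  6.930000e-02 -1.649879e+02]
opening 0.0348
force [-0.022  -0.2475 -1.8865]
[[338.29298924 183.43139728]] [[227.14647353 211.50220386]]
```

View pics/c7.png

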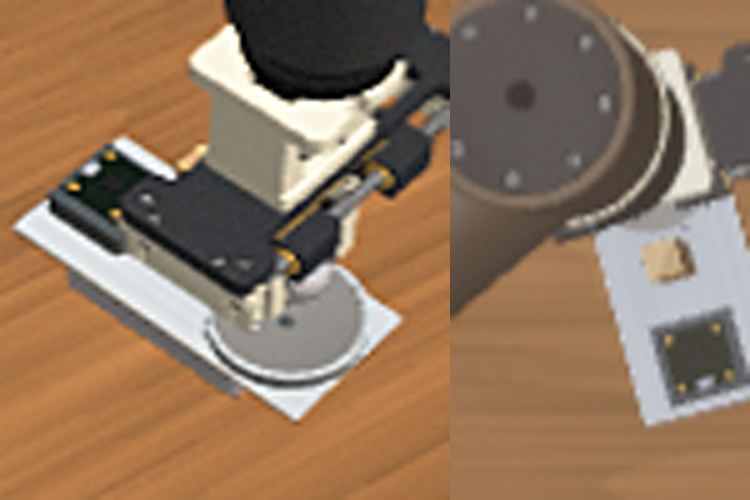

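>>> servo_tool([
  [[0.001,0,0.004],[0,0,0],0.8],
  [[0.001,0,0.006],[0,0,0],0.8],
  [[0,0,0.006],[0,0,0],0.8],
  [[0,0,0.004],[0,0,0],0.8],
  [[0,0,0.003],[0,0,0],0.8],
  [[0,0,0.001],[0,0,0],0.8],
  [[0,0,0.001],[0,0,0],0.8],
  [[0,0,0],[0,0,0],0.8],
  [[0,0,0],[0,0,0],0.8],
  [[0,0,0],[0,0,0],0.8],
])

```text
clock: 11.87
tool_pos: [0.5238, 0.1782, 0.0427]
orientation: [180.0, 0.0, -165.0]
force: [-0.2, 0.9, -2.1]
opening: 0.0346
```

```bash
python3 - <<'E'
from h import *
a=optics.snapshot("scene")[...,::-1]
o=telemetry.get_obs()
for k in("tool_pos","orientation","opening","force"):print(k,np.round(o[k],4))
f=lambda i,x,y,w,h,s:cv2.resize(i[y:y+h,x:x+w],None,fx=s,fy=s,interpolation=cv2.INTER_CUBIC)
cv2.imwrite("pics/c8.png",f(a,280,140,90,90,6))
E
```

```text
tool_pos [0.5238 0.1782 0.0428]
orientation [ 1.799941e+02  2.220000e-02 -1.649779e+02]
opening 0.0346
force [-0.5231  1.0158 -2.0398]
```

View pics/c8.png

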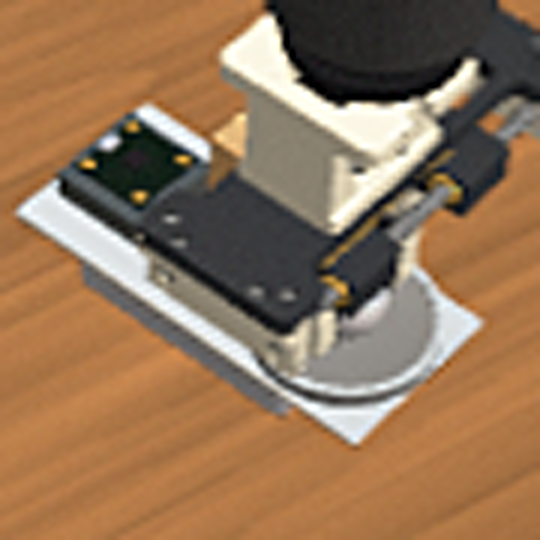

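>>> servo_tool([
  [[0,0,0.0005],[0,0,0],0.8],
  [[0,0,0.0005],[0,0,0],0.8],
  [[0,0,0.0005],[0,0,0],0.8],
  [[0,0,0],[0,0,0],0.8],
  [[0,0,0],[0,0,0],0.8],
  [[0,0,0],[0,0,0],0.8],
])

```text
clock: 12.42
tool_pos: [0.5237, 0.1781, 0.0411]
orientation: [180.0, 0.0, -165.0]
force: [-0.5, 0.3, -1.0]
opening: 0.0344
```

>>> servo_tool([
  [[0,0,0],[0,0,0],0.61],
  [[0,0,0],[0,0,0],0.6],
  [[0,0,0],[0,0,0],0.58],
  [[0,0,0],[0,0,0],0.55],
  [[0,0,0],[0,0,0],0.52],
  [[0,0,0],[0,0,0],0.49],
  [[0,0,0],[0,0,0],0.46],
  [[0,0,0],[0,0,0],0.43],
  [[0,0,0],[0,0,0],0.43],
  [[0,0,0],[0,0,0],0.43],
  [[0,0,0],[0,0,0],0.43],
  [[0,0,0],[0,0,0],0.43],
])

```text
clock: 13.42
tool_pos: [0.5237, 0.1781, 0.0411]
orientation: [-180.0, -0.0, -165.0]
force: [-0.8, -0.4, -1.4]
opening: 0.0499
```

>>> servo_tool([
  [[0,0,-0.002],[0,0,0],0.43],
  [[0,0,-0.004],[0,0,0],0.43],
  [[0,0,-0.006],[0,0,0],0.43],
  [[0,0,-0.01],[0,0,0],0.43],
  [[0,0,-0.012],[0,0,0],0.4],
  [[0,0,-0.012],[0,0,0],0.35],
  [[0,0,-0.012],[0,0,0],0.35],
  [[0,0,-0.012],[0,0,0],0.35],
  [[0,0,-0.012],[0,0,0],0.35],
  [[0,0,-0.012],[0,0,0],0.35],
  [[0,0,-0.006],[0,0,0],0.35],
])

```text
clock: 14.33
tool_pos: [0.5245, 0.1785, 0.1437]
orientation: [180.0, 0.2, -165.0]
force: [-0.3, 0.0, 0.7]
opening: 0.057
```

```bash
python3 - <<'E'
from h import *
a=optics.snapshot("scene")[...,::-1];b=optics.snapshot("top")[...,::-1]
cv2.imwrite("pics/s9.png",a)
o=telemetry.get_obs()
for k in("tool_pos","orientation","opening","force"):print(k,np.round(o[k],4))
f=lambda i,x,y,w,h,s:cv2.resize(i[y:y+h,x:x+w],None,fx=s,fy=s,interpolation=cv2.INTER_CUBIC)
cv2.imwrite("pics/c9.png",np.hstack([f(a,280,130,90,100,5),f(b,190,180,60,100,5)]))
E
```

```text
tool_pos [0.5244 0.1786 0.1429]
orientation [ 1.799374e+02  1.735000e-01 -1.649751e+02]
opening 0.0572
force [-0.4027 -0.7552 -0.216 ]
```

View pics/c9.png

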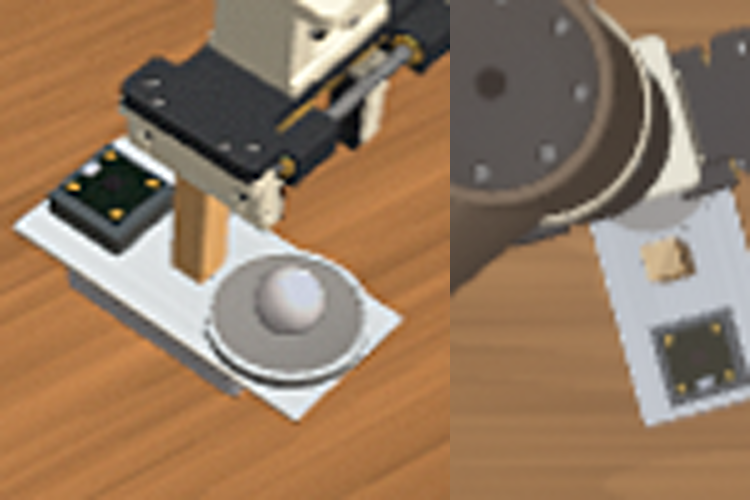

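The ball rests centred in the dish at crop (291,298), and the jig corners have not moved. Next I go over the handle: +60 mm along tool x, then down.

>>> servo_tool([
  [[0.003,0,0],[0,0,0],0.35],
  [[0.006,0,0],[0,0,0],0.35],
  [[0.01,0,0],[0,0,0],0.35],
  [[0.01,0,0],[0,0,0],0.35],
  [[0.01,0,0],[0,0,0],0.35],
  [[0.01,0,0],[0,0,0],0.35],
  [[0.007,0,0],[0,0,0],0.35],
  [[0.004,0,0],[0,0,0],0.35],
  [[0,0,0.006],[0,0,0],0.35],
  [[0,0,0.008],[0,0,0],0.35],
  [[0,0,0.006],[0,0,0],0.35],
  [[0,0,0],[0,0,0],0.35],
  [[0,0,0],[0,0,0],0.35],
])

```text
clock: 15.52
tool_pos: [0.4656, 0.1623, 0.1202]
orientation: [-179.9, -0.1, -165.0]
force: [0.5, -0.7, 0.2]
opening: 0.057
```

```bash
python3 - <<'E'
from h import *
a=optics.snapshot("scene")[...,::-1];b=optics.snapshot("top")[...,::-1]
o=telemetry.get_obs()
for k in("tool_pos","orientation","opening","force"):print(k,np.round(o[k],4))
f=lambda i,x,y,w,h,s:cv2.resize(i[y:y+h,x:x+w],None,fx=s,fy=s,interpolation=cv2.INTER_CUBIC)
cv2.imwrite("pics/c10.png",np.hstack([f(a,280,125,90,100,5),f(b,190,180,60,100,5)]))
E
```

```text
tool_pos [0.466  0.1626 0.1209]
orientation [-1.799784e+02 -2.280000e-02 -1.649876e+02]
opening 0.0567
force [-0.9141 -0.1724 -0.2554]
```

View pics/c10.png

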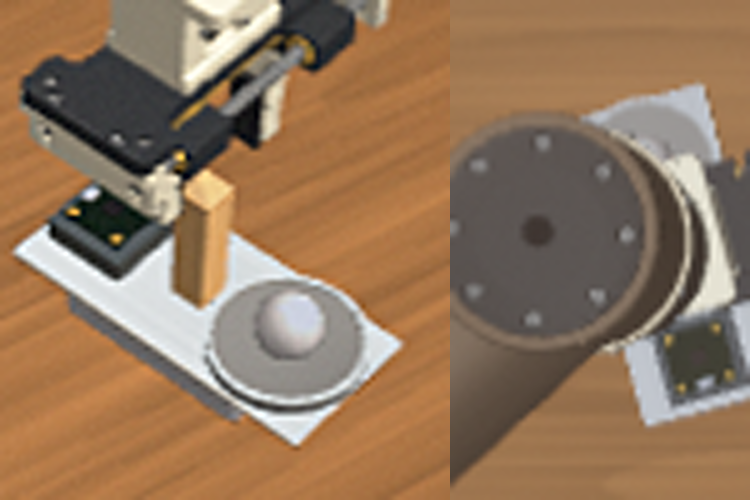

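>>> servo_tool([
  [[0,0,0.005],[0,0,0],0.35],
  [[0,0,0.008],[0,0,0],0.35],
  [[0,0,0.01],[0,0,0],0.35],
  [[0,0,0.01],[0,0,0],0.35],
  [[0,0,0.01],[0,0,0],0.35],
  [[0,0,0.008],[0,0,0],0.35],
  [[0,0,0.003],[0,0,0],0.35],
  [[0,0,0],[0,0,0],0.45],
  [[0,0,0],[0,0,0],0.55],
  [[0,0,0],[0,0,0],0.6],
  [[0,0,0],[0,0,0],0.6],
  [[0,0,0],[0,0,0],0.6],
])

```text
clock: 16.62
tool_pos: [0.466, 0.1627, 0.0675]
orientation: [180.0, 0.1, -165.0]
force: [-0.4, -0.8, 0.3]
opening: 0.0361
```

```bash
python3 - <<'E'
from h import *
a=optics.snapshot("scene")[...,::-1]
o=telemetry.get_obs()
for k in("joint_pos","tool_pos","orientation","opening","force"):print(k,np.round(o[k],4))
f=lambda i,x,y,w,h,s:cv2.resize(i[y:y+h,x:x+w],None,fx=s,fy=s,interpolation=cv2.INTER_CUBIC)
cv2.imwrite("pics/c11.png",f(a,285,130,75,70,9))
E
```

```text
joint_pos [ 4.211910e+01  1.326010e+01 -3.370200e+01  3.400000e-03 -4.298670e+01
 -1.171031e+02]
tool_pos [0.4659 0.1627 0.0675]
orientation [ 1.799787e+02  4.660000e-02 -1.649816e+02]
opening 0.0356
force [-0.2637 -0.4456 -0.3483]
```

View pics/c11.png

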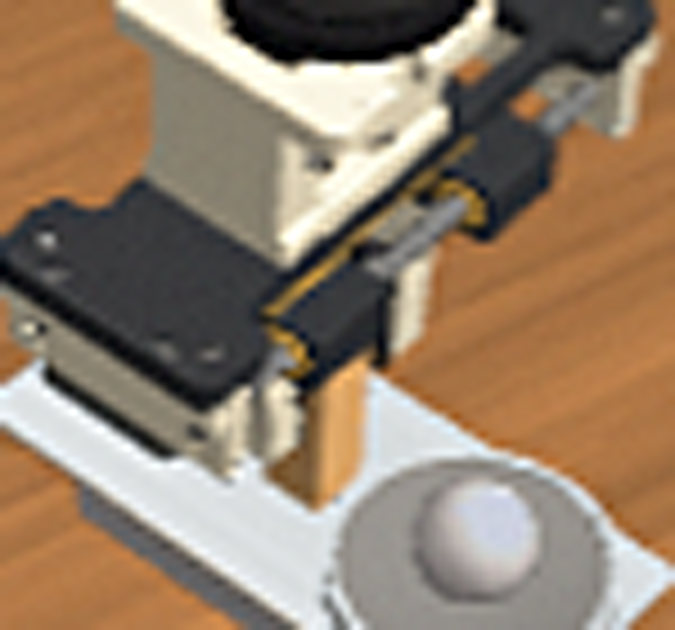

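>>> servo_tool([
  [[0,0,0],[0,0,0],0.62],
  [[0,0,0],[0,0,0],0.64],
  [[0,0,0],[0,0,0],0.66],
  [[0,0,0],[0,0,0],0.68],
  [[0,0,0],[0,0,0],0.69],
  [[0,0,0],[0,0,0],0.7],
  [[0,0,0],[0,0,0],0.71],
  [[0,0,0],[0,0,0],0.72],
  [[0,0,0],[0,0,0],0.73],
  [[0,0,0],[0,0,0],0.74],
  [[0,0,0],[0,0,0],0.75],
  [[0,0,0],[0,0,0],0.77],
])

```text
clock: 17.67
tool_pos: [0.4657, 0.1621, 0.0671]
orientation: [-180.0, -0.0, -165.0]
force: [2.1, -3.0, 0.7]
opening: 0.022
```

>>> servo_tool([
  [[0,0,0],[0,0,0],0.8],
  [[0,0,0],[0,0,0],0.85],
  [[0,0,0],[0,0,0],0.9],
  [[0,0,0],[0,0,0],0.95],
  [[0,0,0],[0,0,0],0.95],
  [[0,0,0],[0,0,0],0.95],
  [[0,0,0],[0,0,0],0.95],
  [[0,0,0],[0,0,0],0.95],
])

```text
clock: 18.33
tool_pos: [0.4656, 0.1623, 0.067]
orientation: [-180.0, -0.0, -165.0]
force: [0.8, -5.4, 1.6]
opening: 0.022
```

```bash
python3 - <<'E'
from h import *
a=optics.snapshot("scene")[...,::-1]
o=telemetry.get_obs()
for k in("tool_pos","orientation","opening","force","moment"):print(k,np.round(o[k],4))
f=lambda i,x,y,w,h,s:cv2.resize(i[y:y+h,x:x+w],None,fx=s,fy=s,interpolation=cv2.INTER_CUBIC)
cv2.imwrite("pics/c12.png",f(a,275,130,95,95,6))
E
```

```text
tool_pos [0.4656 0.1623 0.067 ]
orientation [-1.799827e+02 -2.250000e-02 -1.649833e+02]
opening 0.0221
force [ 2.1073 -4.3893  2.8151]
moment [-1.8136 -0.6725 -0.0585]
```

View pics/c12.png

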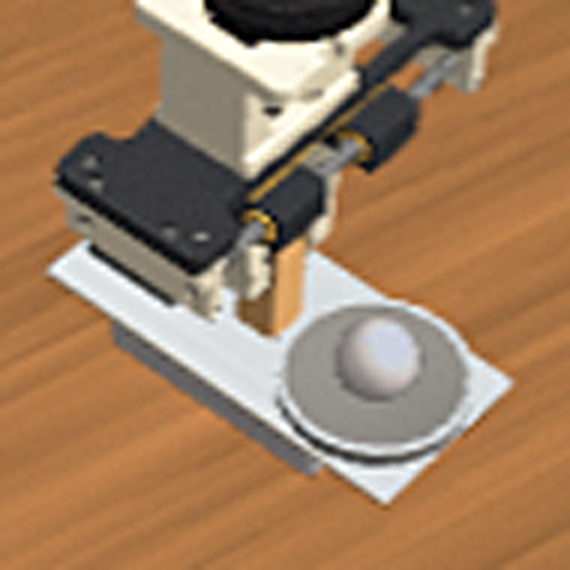

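The handle is held: opening 22 mm, force under 6 N, ball still in the middle at crop (380,355). I relieve the small side load and lift slowly.

>>> servo_tool([
  [[0,-0.0004,0],[0,0,0],0.95],
  [[0,0,0],[0,0,0],0.95],
  [[0,0,-0.0005],[0,0,0],0.95],
  [[0,0,-0.001],[0,0,0],0.95],
  [[0,0,-0.001],[0,0,0],0.95],
  [[0,0,-0.001],[0,0,0],0.95],
  [[0,0,-0.001],[0,0,0],0.95],
  [[0,0,-0.001],[0,0,0],0.95],
  [[0,0,-0.001],[0,0,0],0.95],
  [[0,0,-0.0005],[0,0,0],0.95],
  [[0,0,0],[0,0,0],0.95],
  [[0,0,0],[0,0,0],0.95],
  [[0,0,0],[0,0,0],0.95],
])

```text
clock: 19.47
tool_pos: [0.4658, 0.1621, 0.074]
orientation: [180.0, -0.0, -165.0]
force: [0.6, 0.0, -7.1]
opening: 0.0218
```

```bash
python3 - <<'E'
from h import *
a=optics.snapshot("scene")[...,::-1]
o=telemetry.get_obs()
for k in("clock","tool_pos","orientation","opening","force","moment"):print(k,np.round(o[k],4))
f=lambda i,x,y,w,h,s:cv2.resize(i[y:y+h,x:x+w],None,fx=s,fy=s,interpolation=cv2.INTER_CUBIC)
cv2.imwrite("pics/c13.png",f(a,275,130,95,95,6))
E
```

```text
clock 19.5167
tool_pos [0.4658 0.1621 0.074 ]
orientation [-1.799999e+02 -2.300000e-03 -1.649857e+02]
opening 0.022
force [-0.1037  0.2074 -5.8287]
moment [ 0.0824 -0.1125 -0.0238]
```

View pics/c13.png

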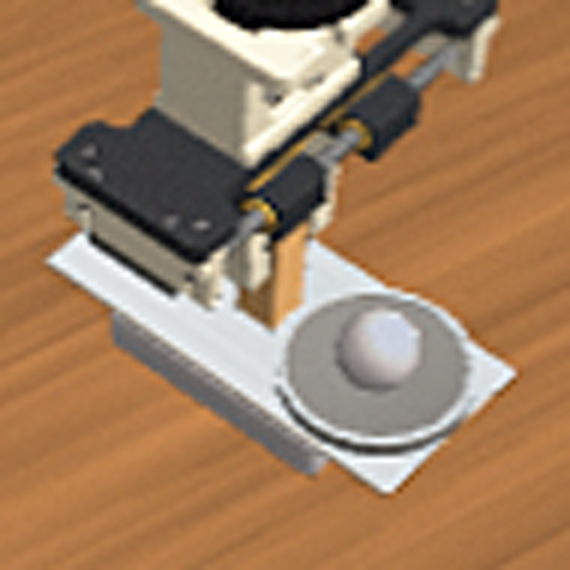

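The full weight (about 6 N) is carried, with almost no moment, and the jig is level and centred. I lift the rest.

>>> servo_tool([
  [[0,0,-0.0005],[0,0,0],0.95],
  [[0,0,-0.001],[0,0,0],0.95],
  [[0,0,-0.002],[0,0,0],0.95],
  [[0,0,-0.003],[0,0,0],0.95],
  [[0,0,-0.004],[0,0,0],0.95],
  [[0,0,-0.005],[0,0,0],0.95],
  [[0,0,-0.005],[0,0,0],0.95],
  [[0,0,-0.005],[0,0,0],0.95],
  [[0,0,-0.005],[0,0,0],0.95],
  [[0,0,-0.005],[0,0,0],0.95],
  [[0,0,-0.005],[0,0,0],0.95],
  [[0,0,-0.005],[0,0,0],0.95],
  [[0,0,-0.005],[0,0,0],0.95],
  [[0,0,-0.005],[0,0,0],0.95],
  [[0,0,-0.005],[0,0,0],0.95],
  [[0,0,-0.004],[0,0,0],0.95],
  [[0,0,-0.004],[0,0,0],0.95],
  [[0,0,-0.003],[0,0,0],0.95],
  [[0,0,-0.002],[0,0,0],0.95],
  [[0,0,-0.001],[0,0,0],0.95],
])

```text
clock: 21.18
tool_pos: [0.4659, 0.1622, 0.1488]
orientation: [180.0, 0.0, -165.0]
force: [-0.5, -0.1, -4.9]
opening: 0.0219
```

>>> servo_tool([
  [[0,0,-0.0005],[0,0,0],0.95],
  [[0,0,0],[0,0,0],0.95],
  [[0,0,0],[0,0,0],0.95],
  [[0,0,0],[0,0,0],0.95],
  [[0,0,0],[0,0,0],0.95],
])

```text
clock: 21.6
tool_pos: [0.4658, 0.1621, 0.1489]
orientation: [-180.0, -0.0, -165.0]
force: [0.2, 0.6, -5.7]
opening: 0.0215
```

```bash
python3 - <<'E'
from h import *
a=optics.snapshot("scene")[...,::-1]
o=telemetry.get_obs()
for k in("clock","joint_pos","tool_pos","orientation","opening","force","moment"):print(k,np.round(o[k],4))
f=lambda i,x,y,w,h,s:cv2.resize(i[y:y+h,x:x+w],None,fx=s,fy=s,interpolation=cv2.INTER_CUBIC)
cv2.imwrite("pics/c14.png",f(a,265,110,105,95,6))
E
```

```text
clock 21.65
joint_pos [ 4.20764e+01  7.31180e+00 -2.80872e+01 -7.00000e-04 -5.46173e+01
 -1.17060e+02]
tool_pos [0.4658 0.1621 0.1489]
orientation [-1.799931e+02 -1.480000e-02 -1.649840e+02]
opening 0.022
force [-0.3807 -0.7424 -6.6904]
moment [ 0.0403 -0.1171  0.0173]
```

View pics/c14.png

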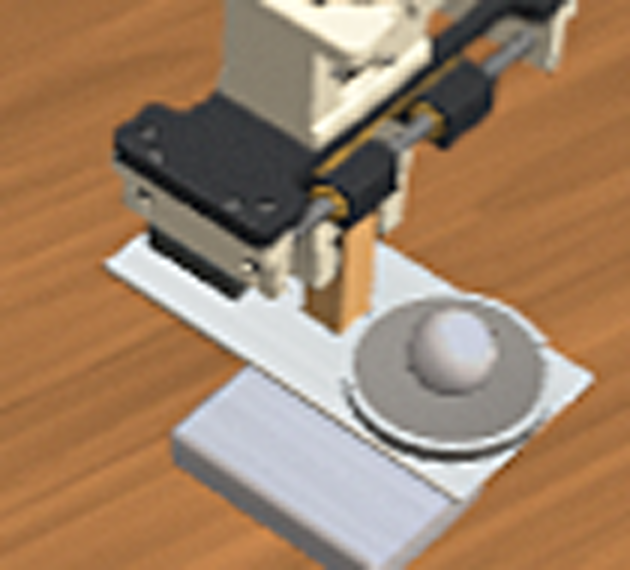

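Lifted 82 mm, with the ball centred at crop (455,347). Now the quarter turn: negative about tool z, slow and ramped, 15 units in all.

>>> servo_tool([
  [[0,0,0],[0,0,-0.05],0.95],
  [[0,0,0],[0,0,-0.1],0.95],
  [[0,0,0],[0,0,-0.2],0.95],
  [[0,0,0],[0,0,-0.3],0.95],
  [[0,0,0],[0,0,-0.3],0.95],
  [[0,0,0],[0,0,-0.3],0.95],
  [[0,0,0],[0,0,-0.3],0.95],
  [[0,0,0],[0,0,-0.3],0.95],
  [[0,0,0],[0,0,-0.3],0.95],
  [[0,0,0],[0,0,-0.3],0.95],
  [[0,0,0],[0,0,-0.3],0.95],
  [[0,0,0],[0,0,-0.3],0.95],
  [[0,0,0],[0,0,-0.3],0.95],
  [[0,0,0],[0,0,-0.3],0.95],
  [[0,0,0],[0,0,-0.3],0.95],
  [[0,0,0],[0,0,-0.3],0.95],
  [[0,0,0],[0,0,-0.3],0.95],
  [[0,0,0],[0,0,-0.3],0.95],
  [[0,0,0],[0,0,-0.3],0.95],
  [[0,0,0],[0,0,-0.3],0.95],
])

```text
clock: 23.32
tool_pos: [0.4658, 0.1621, 0.1491]
orientation: [-180.0, -0.0, -132.1]
force: [0.4, -0.2, -6.7]
opening: 0.0222
```

>>> servo_tool([
  [[0,0,0],[0,0,-0.3],0.95],
  [[0,0,0],[0,0,-0.3],0.95],
  [[0,0,0],[0,0,-0.3],0.95],
  [[0,0,0],[0,0,-0.3],0.95],
  [[0,0,0],[0,0,-0.3],0.95],
  [[0,0,0],[0,0,-0.3],0.95],
  [[0,0,0],[0,0,-0.3],0.95],
  [[0,0,0],[0,0,-0.3],0.95],
  [[0,0,0],[0,0,-0.3],0.95],
  [[0,0,0],[0,0,-0.3],0.95],
  [[0,0,0],[0,0,-0.3],0.95],
  [[0,0,0],[0,0,-0.3],0.95],
  [[0,0,0],[0,0,-0.3],0.95],
  [[0,0,0],[0,0,-0.3],0.95],
  [[0,0,0],[0,0,-0.3],0.95],
  [[0,0,0],[0,0,-0.3],0.95],
  [[0,0,0],[0,0,-0.3],0.95],
  [[0,0,0],[0,0,-0.3],0.95],
  [[0,0,0],[0,0,-0.3],0.95],
  [[0,0,0],[0,0,-0.3],0.95],
])

```text
clock: 24.98
tool_pos: [0.4658, 0.1622, 0.1491]
orientation: [-180.0, 0.0, -96.1]
force: [-0.6, 0.8, -6.9]
opening: 0.0219
```

>>> servo_tool([
  [[0,0,0],[0,0,-0.3],0.95],
  [[0,0,0],[0,0,-0.3],0.95],
  [[0,0,0],[0,0,-0.3],0.95],
  [[0,0,0],[0,0,-0.3],0.95],
  [[0,0,0],[0,0,-0.3],0.95],
  [[0,0,0],[0,0,-0.3],0.95],
  [[0,0,0],[0,0,-0.3],0.95],
  [[0,0,0],[0,0,-0.3],0.95],
  [[0,0,0],[0,0,-0.3],0.95],
  [[0,0,0],[0,0,-0.3],0.95],
  [[0,0,0],[0,0,-0.2],0.95],
  [[0,0,0],[0,0,-0.2],0.95],
  [[0,0,0],[0,0,-0.1],0.95],
  [[0,0,0],[0,0,-0.05],0.95],
  [[0,0,0],[0,0,0],0.95],
  [[0,0,0],[0,0,0],0.95],
  [[0,0,0],[0,0,0],0.95],
  [[0,0,0],[0,0,0],0.95],
])

```text
clock: 26.48
tool_pos: [0.4658, 0.1622, 0.1491]
orientation: [-180.0, 0.0, -75.0]
force: [0.1, -0.9, -5.9]
opening: 0.0218
```

```bash
python3 - <<'E'
from h import *
a=optics.snapshot("scene")[...,::-1];b=optics.snapshot("top")[...,::-1]
cv2.imwrite("pics/s15.png",a)
o=telemetry.get_obs()
for k in("clock","joint_pos","qvel","tool_pos","orientation","opening","force","moment"):print(k,np.round(o[k],4))
f=lambda i,x,y,w,h,s:cv2.resize(i[y:y+h,x:x+w],None,fx=s,fy=s,interpolation=cv2.INTER_CUBIC)
cv2.imwrite("pics/c15.png",np.hstack([f(a,275,95,100,110,4),f(b,170,170,100,110,4)]))
E
```

```text
clock 26.5833
joint_pos [ 4.20755e+01  7.30030e+00 -2.80796e+01 -1.00000e-04 -5.46212e+01
 -2.70632e+01]
qvel [ 0.0938  0.1069  0.0257  0.0517 -0.048   0.1035]
tool_pos [0.4658 0.1621 0.1491]
orientation [ 1.799989e+02 -4.000000e-04 -7.498770e+01]
opening 0.0219
force [ 0.5525  0.9801 -6.5481]
moment [ 0.1072 -0.0378 -0.0178]
```

View pics/c15.png

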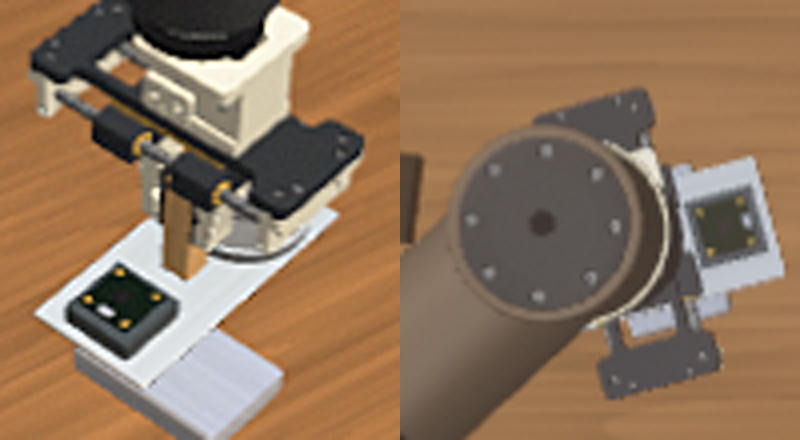

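View pics/s15.png

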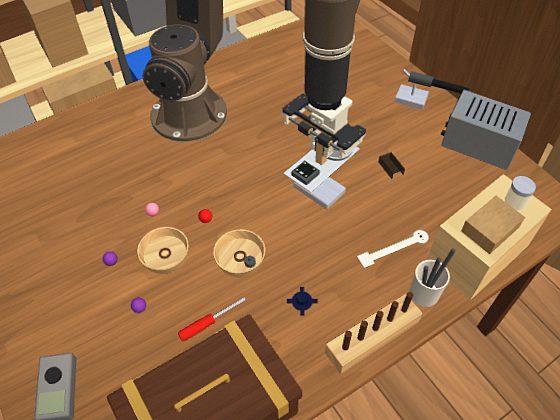

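The turn measures 90.0°, and the tool is level to 0.01°. The gripper hides the ball in both views, so I let it settle and check by weight, moment and a crop.

>>> servo_tool([
  [[0,0,0],[0,0,0],0.95],
  [[0,0,0],[0,0,0],0.95],
  [[0,0,0],[0,0,0],0.95],
  [[0,0,0],[0,0,0],0.95],
  [[0,0,0],[0,0,0],0.95],
  [[0,0,0],[0,0,0],0.95],
])

```text
clock: 27.08
tool_pos: [0.4658, 0.1621, 0.149]
orientation: [180.0, -0.0, -75.0]
force: [0.1, 0.7, -5.7]
opening: 0.022
```

```bash
python3 - <<'E'
from h import *
F=[];M=[]
for i in range(8):
    a=optics.snapshot("scene")[...,::-1]; o=telemetry.get_obs();F.append(o["force"]);M.append(o["moment"])
print(np.mean(F,0),np.mean(M,0),o["clock"],o["tool_pos"],o["orientation"])
y=np.radians(105);X=np.array([np.cos(y),np.sin(y),0]);Y=np.array([-np.sin(y),np.cos(y),0])
h=o["tool_pos"].copy();h[2]=.030+.0818
P=[h+sx*.0975*X+sy*.045*Y for sx,sy in((-1,-1),(-1,1),(1,-1),(1,1))]+[h+.06*X+[0,0,.019]]
q=proj("scene",P);print(q.round(1))
im=cv2.resize(a[105:205,275:375],None,fx=6,fy=6,interpolation=cv2.INTER_CUBIC)
for p in q: cv2.circle(im,tuple(int(v) for v in (p-[275,105]+.4)*6),4,(0,255,0),1)
cv2.imwrite("pics/c16.png",im)
E
```

```text
[ 0.22985227  0.20758158 -6.4025015 ] [ 0.05868209 -0.04276134 -0.00315725] 27.4833 [0.4658262  0.16217852 0.14904668] [ 1.79998550e+02  9.53924575e-04 -7.49837096e+01]
[[308.2 193.2]
 [280.7 174.4]
 [357.6 149.8]
 [330.6 133.4]
 [335.4 143.9]]
```

View pics/c16.png

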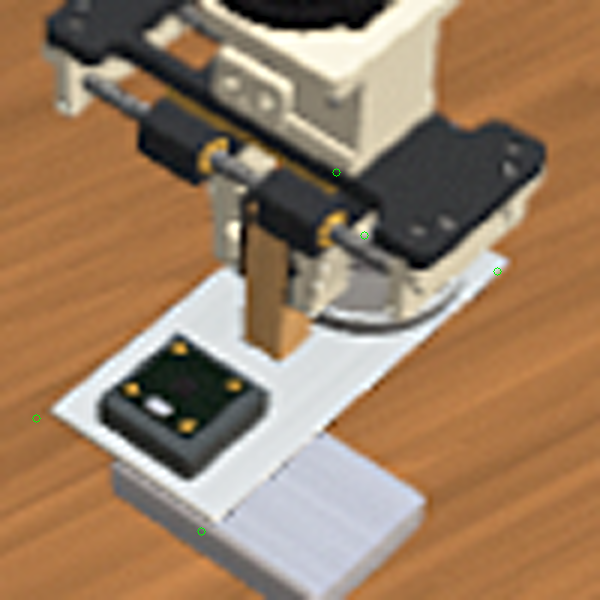

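```bash
python3 -c "
from plant import ctrl
print(ctrl.close_job())"
```

```text
the job is handed in; nothing more can be done
None
```

I set the steel ball in the middle of the dish and let go of it. I then gripped the jig by its handle, lifted it straight up about 82 mm, turned it 90° anticlockwise over the stand, and handed it in held still at 27.5 s.

**Last checks**
- **Level and turn:** the tool was level to about 0.01°. Its yaw went from −165.0° to −75.0° while its position stayed within 1 mm.
- **Load:** the vertical load was 6.4 N, against about 6.3 N expected for jig plus ball, and the moment was at most 0.06 N m. The final picture shows both bowls empty of the steel ball, and it was not seen loose anywhere on the table.
- **Other things:** in the final picture, the rest of the table looked as it did at the start.

**What could not be checked or disagreed**
- **Ball position at the end:** after the turn the gripper hid the ball from both cameras. It was last seen in the middle of the dish after the lift and before the turn. After that, only the weight and moment show that it is still on the jig.
- **Plate outline:** in the last picture the plate's corners lie about 3 pixels (5–7 mm) along the jig's x from where I predicted them. The same offset between plate centre and handle was there in the first measurements, so I took it as plate asymmetry and calibration error, not slip.

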